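# Scan the drawbar out and unhitch it

## Robot

A 6-joint arm with a two-finger parallel gripper is mounted at the origin on the work surface; the furniture and walls round the work are solid. World frame = base frame: x ahead of the robot, y to its left, z up, the work surface at z = 0. Lengths are in m, angles in rad, forces in N, time in s.
With the tool pointing down it reaches from about 0.425 to 1.125 m from the base axis. Payload 14.9 kg.
Tool frame: the origin (TCP) lies at the centre of the arm's flange, where the gripper is bolted on; the fingertips stand 191 mm ahead of it and the grasp point (between the pads) lies 172 mm ahead of it; z points along the fingers, y is the line along which they close (so a half turn about z gives the same grasp; the last joint's range is limited). The gripper opens to 91 mm and grips with 3 to 60 N. Pads are 32 mm wide; open, the fingers measure 118 mm over their backs; the gripper's body (76 mm by 178 mm) begins 60 mm behind the grasp point.
Start: joints at [1.185, 0.379, 1.734, -0, 1.028, -0.033], TCP at [0.242, 0.657, 0.405] pointing down, gripper open.
Joint ranges: [-2.77, 2.77], [-0.74, 2.19], [0, 2.66], [-1.06, 4.2], [0.31, 2.87], [-3.08, 3.08]. Speed limits (rad/s): [1.89, 1.89, 2.39, 3.14, 3.14, 3.14].

## Interface

Orientations are given as a unit quaternion [x, y, z, w].
In Python, from plant import env gives the robot as it stands.
- The arm moves only by the shell command python3 -m pendant 'ROWS'. ROWS is JSON, a list of rows, each a list of 7 numbers: the shift along the world's x, y, z in cm, then the turn, a rotation vector about the world's x, y, z in degrees, then the opening, from 0 (shut) to 1 (fully open). A call has exactly 10 rows; each row shifts and turns the commanded pose from where the row before left it; what a row does not reach is not made up. A row lasts 1/10 s, in which the tool goes at most 50 mm and 8.59 degrees, less where a joint would pass 70% of its speed; a pose out of reach is approached as far as the arm can. A call with a gripper value outside its range is refused whole. The fingers move at their own pace and stop on an object; the grip force is fixed at half the most. Time passes only in rows, so rows that do not move let the fingers close, or fill a call up. It gives the time, the measured TCP pose, the force, the opening and the grip force at its end, in the units of the state.
- env.state(): the state, without advancing time (a new reading comes with each control period).
- env.get_image(name): name is "scene" or "top" or "wrist"; returns (picture, depth): 400x640x3 uint8, red, green, blue; 400x640 float32, m along the optical axis (not along the pixel's ray), 0 where there is no reading.
- env.camera_params(name): a dict with "mtx" (3x3 intrinsics, pixels), "D" ([k1, k2, p1, p2, k3] as OpenCV has them; the pictures are not rectified), "world_to_cam" (4x4, takes a point from world to camera coordinates). Camera axes: x right, y down, z forward; pixel columns grow to the right and rows downward; lengths in m; the calibration is good to about 2 mm. A picture is of the moment at which its call begins: read the wrist's pose just before it. camera_params takes no time and is no camera call; for the wrist camera it gives the pose at the moment of the call.
- env.finish_job(): hands the job in; it is judged then, once.
Trained networks look in the newest picture that a camera, given by its name, has taken for a name from the list of things; names that differ only in an ending like _2 or _b are one class to them, and where a whole thing is asked for, a point or a joint stands for the part that bears it (a point fixed in the world has none). Each returns a list of dicts, best first, with "conf" (0 to 1); they miss things now and then, are a little off and sometimes report something else, mostly with a low value. They report only what shows in the picture. A call takes as long as a camera call.
- env.look_for(camera, query): "bbox" ([centre column, centre row, width, height] in pixels, round what is visible of it).
- env.outline_of(camera, query): "mask" (400x640 bool, what is visible of it) and "bbox" ([centre column, centre row, width, height] in pixels, round what is visible of it).
The state is a dict: "clock": time; "joints": joint angles; "qvel": joint speeds; "effort": joint torques, N m; "tool_pos": TCP position; "tcp_rot": TCP orientation; "force": force on the tool from outside, world axes, zero at the start; "ft_torque": the same for the moment, N m; "width": finger opening in m; "grasp_force": force on a finger pad.
Only numpy, scipy, OpenCV 4.12 (cv2) and the standard library are available. Lean on these libraries where they do the work, as an engineer would, in place of code of your own. Each camera call takes 0.05 s, during which the arm holds its last target. There are 200 camera calls.

## Task

Take the grey pocket scanner from the round wooden board, aim its red window squarely at the middle of the barcode label on the ball mount from roughly 6 cm away, keep it steady there for a good second, and lay it back flat on the middle of the board. Then unhitch the blue drawbar tongue: pull its orange latch plate sideways against the spring by squeezing it towards the black fixed plate, and keeping the squeeze lift the tongue straight up off the ball. Finish while still holding it, level and still above the mount, about 10 cm higher than it sat, and leave the tin, the cup and the roll of tape alone.

Things in the scene. Friction and masses are not known exactly. Their poses are not given: they have to be found in the camera images.
- ball_mount: Fixed ball mount. Dark base plate 120 x 110 x 8 mm, grey block 70 x 66 mm on it whose flat top (the seat) is 30 mm above the table, and on that a neck 16 mm thick and a steel ball of 40 mm, cut flat below (flat 14 mm above the seat; top of ball 48 mm above the seat). Origin: on the table under the ball. Its own x axis points away from the barcode label.
- label (a point): Middle of the barcode label (white, black upright bars, 56 wide x 44 mm high), on the front of an upright aluminium plate (64 wide, 78 mm high from the table) at the robot's side of the mount, 71 mm from the ball's axis, 55 mm above the table. The label faces this frame's -x; z up.
- ball_top (a point): Top of the ball, 78 mm above the table.
- tongue: Loose blue drawbar tongue, about 0.57 kg with latch: housing 54 x 54 x 56 mm over the ball, on the seat, with 2 mm of play; blunt nose at -x (to the robot), 36 x 30 mm tube stub reaching 127 mm at +x. Origin: ball's axis, housing's underside, so 30 mm above the table at first; z up. Centre of mass within 10 mm of x = 0. Two upright grip plates stand on top.
- fixed_plate (a point): Middle of the black fixed grip plate, at y = +22 mm, z = 82 mm in the tongue's frame (outer face y = +26); 46 mm long (x), 8 mm thick (y), reaching from 62 to 100 mm above the tongue's origin. Grip both plates from outside, fingers closing along y: 52 mm over both when shut, 37 mm with the latch fully pulled; the middle of the grip is then at y = +7.5 mm.
- latch_plate (a point): Middle of the orange latch plate, at y = -22 mm, z = 82 mm in the tongue's frame when shut (outer face y = -26); 46 mm long (x), 8 mm thick (y), reaching from 62 to 100 mm above the tongue's origin. Keep the fingertips above 62 mm (latch strip and arm lie below).
- latch (a joint): Travel of the spring latch in m along the tongue's +y (orange plate towards black plate): 0 shut, 0.015 stop. The jaw under the ball clears it from about 0.012. Spring 8 N when shut, 12.6 N fully pulled; it springs back if let go, and the tongue cannot be lifted while it is shut.
- scanner: Loose grey pocket scanner, 0.14 kg, lying flat: 102 mm long (x), body 34 mm wide, 36 mm high, black hood 40 mm wide and 16 mm long at the front (+x) end with a red window. Origin: underside, near the middle (the body reaches from x = -50 to +52 mm); grip across the 34 mm width at the origin.
- window (a point): Middle of the scanner's red window, at x = +52 mm, z = 20 mm in the scanner's frame; it looks along this frame's +x (z up).
- beige_tin: Bystander: small beige tin, 52 mm across, 60 mm high, loose.
- cup: Bystander: white cup, 70 x 86 x 51 mm, loose.
- tape: Bystander: roll of yellow tape lying flat, 102 mm across, 18 mm high, loose.
- board: Fixed round wooden board, 216 mm across, 16 mm thick, flat top 16 mm above the table; origin: underside centre. The scanner starts lying on it.

How it is judged:
By the outcome, as a careful person would: the job done as asked, in the order asked, and still so for the second after the job is handed in, while the arm keeps its last pose, push and grip.
It also fails if it takes over 54 s, if anything falls off the work surface, if the arm or the gripper's body presses on something with over 40 N, if the wrist force passes 120 N, or if a joint passes its speed limit or range.

## Working session

There is one attempt and no reset: what is moved stays moved. The work goes in short steps, Python scripts to look and compute and a shell command to move; the robot and the scene stay as the last step left them, time stands still between calls to the robot, and variables do not carry over. Pictures are saved under pics/ and viewed, at most 10 in all, crops included, and the job is handed in when it is done.

```bash
ls; mkdir -p pics
cat > h.py <<'E'
import numpy as np, cv2
from plant import env
def save(cam,fn):
    im,d=env.get_image(cam); cv2.imwrite('pics/'+fn,im[:,:,::-1]); return im,d
def pts(cam,d,mask,cp=None):
    cp=cp or env.camera_params(cam); K=np.array(cp['mtx']);D=np.array(cp['D']);T=np.array(cp['world_to_cam'])
    v,u=np.nonzero(mask&(d>0)); z=d[v,u]
    n=cv2.undistortPoints(np.stack([u,v],1).astype(np.float64)[:,None],K,D)[:,0]
    c=np.c_[n*z[:,None],z]; return (c-T[:3,3])@T[:3,:3]
E
python3 - <<'E'
from h import *
print(env.state())
for c in ['scene','top','wrist']:
    im,d=save(c,c+'0.png'); print(c,np.linalg.inv(env.camera_params(c)['world_to_cam'])[:3].round(3).tolist(),env.camera_params(c)['mtx'])
    for q in ['scanner','window','board','ball_mount','label','tongue','fixed_plate','latch_plate','beige_tin','cup','tape']:
        r=env.outline_of(c,q)
        if r:
            m=r[0]['mask']; p=pts(c,d,m)
            print(q,len(r),round(r[0]['conf'],2),np.round(r[0]['bbox']),m.sum(), np.median(p,0).round(3) if len(p) else'', p.min(0).round(3) if len(p) else '',p.max(0).round(3) if len(p) else '')
E
python3 -c "
import cv2,numpy as np
a=cv2.imread('pics/scene0.png');b=cv2.imread('pics/top0.png')
cv2.imwrite('pics/both.png',cv2.resize(np.vstack([a,b]),(480,600)))"
```

```text
pics
{'clock': 0.0, 'joints': array([ 1.18472272e+00,  3.79415170e-01,  1.73480156e+00,  5.15862279e-07,
        1.02851561e+00, -3.32674816e-02]), 'qvel': array([-0.00035555,  0.00117564, -0.00019989,  0.00020749, -0.00021357,
       -0.00113953]), 'effort': array([-6.71300240e-04, -7.63732767e+01, -4.34350455e+01,  6.50151470e-02,
        4.24860755e-02, -4.86155943e-05]), 'tool_pos': array([0.24178194, 0.65670682, 0.40407323]), 'tcp_rot': array([ 1.75489702e-01,  9.84481102e-01, -5.57317237e-04, -1.18821815e-04]), 'force': array([-0.20576972, -1.05790757, -0.03209359]), 'ft_torque': array([-0.01010789, -0.01673189,  0.04226891]), 'grasp_force': 0.0, 'width': 0.09123904682368307}
scene [[0.883, -0.28, 0.377, 0.081], [-0.47, -0.506, 0.723, -0.798], [-0.012, -0.816, -0.578, 0.775]] [[486.76321423   0.         315.07491981]
 [  0.         486.76321423 198.40316919]
 [  0.           0.           1.        ]]
scanner 1 0.7 [239. 184.  39.  21.] 601 [0.407 0.282 0.045] [0.358 0.261 0.003] [0.471 0.393 0.057]
window 1 0.58 [237. 182.  34.  22.] 593 [0.408 0.282 0.046] [0.358 0.261 0.017] 
[... 1751 characters left out ...]
.032 0.079] [ 0.605 -0.035 -0.648] [1.138 0.076 0.133]
latch_plate 1 0.56 [338. 159.  35.  25.] 363 [0.658 0.036 0.09 ] [ 0.63  -0.001 -0.003] [0.724 0.083 0.133]
beige_tin 1 0.58 [418. 163.  25.  24.] 507 [ 0.679 -0.155  0.057] [ 0.659 -0.184 -0.003] [ 0.732 -0.133  0.062]
cup 1 0.77 [270. 160.  34.  32.] 698 [0.678 0.21  0.018] [ 0.635  0.168 -0.708] [1.    0.362 0.055]
tape 1 0.95 [342. 282.  42.  43.] 796 [0.378 0.016 0.017] [ 0.328 -0.036 -0.004] [0.432 0.068 0.023]
wrist [[0.346, 0.896, 0.279, 0.163], [0.938, -0.33, -0.103, 0.686], [-0.0, 0.297, -0.955, 0.385]] [[305.4190892    0.         315.81566884]
 [  0.         305.4190892  196.71839322]
 [  0.           0.           1.        ]]
```

```bash
python3 -c "
import cv2,numpy as np
a=cv2.imread('pics/scene0.png')[130:310,180:480];b=cv2.imread('pics/top0.png')[110:320,160:460]
cv2.imwrite('pics/crop.png',cv2.resize(np.vstack([a,b]),None,fx=1.5,fy=1.5))"
python3 - <<'E'
from h import *
# scanner: top surface points; plates; label
im,d=env.get_image('top'); 
r=env.outline_of('top','scanner')[0]['mask']; p=pts('top',d,r)
s=p[(p[:,2]>.044)]
rect=cv2.minAreaRect((s[:,:2]*1000).astype(np.float32)); print('scanner',rect, s[:,2].mean(),cv2.boxPoints(rect))
P=pts('top',d,np.ones(d.shape,bool)); I=im[d>0]
def sel(lo,hi,PP=P): return PP[((PP>lo)&(PP<hi)).all(1)]
b=sel([.3,.13,.013],[.55,.4,.022]);c=cv2.minEnclosingCircle((b[:,:2]*1000).astype(np.float32));print('board',c)
im2,d2=env.get_image('scene'); P2=pts('scene',d2,np.ones(d2.shape,bool)); I2=im2[d2>0]
for PP in (P,P2):
    t=sel([.58,-.05,.122],[.8,.12,.14],PP); print('plates',len(t),cv2.minAreaRect((t[:,:2]*1000).astype(np.float32)),t[:,2].mean())
    t=sel([.55,-.05,.079],[.83,.12,.095],PP); print('housing',len(t),cv2.minAreaRect((t[:,:2]*1000).astype(np.float32)),t[:,2].mean())
    t=sel([.54,-.05,.02],[.60,.12,.082],PP); print('labelplate',len(t),cv2.minAreaRect((t[:,:2]*1000).astype(np.float32)),t[:,2].max(),t.mean(0))
E
```

```text
scanner ((408.7930908203125, 292.9231262207031), (37.2227783203125, 102.58605194091797), 80.52825927734375) 0.05123060035375419 [[355.13663 283.0063 ]
 [456.32413 266.12463]
 [462.44955 302.83997]
 [361.26205 319.72162]]
board ((423.47833251953125, 265.3206787109375), 108.58419036865234)
plates 156 ((657.831787109375, 38.24790954589844), (51.79814147949219, 46.05245590209961), 76.91783142089844) 0.1286420825863538
housing 584 ((685.6897583007812, 38.120182037353516), (65.86155700683594, 193.84756469726562), 77.0295181274414) 0.08523167497827758
labelplate 166 ((591.9736328125, 58.714481353759766), (59.194915771484375, 5.341965198516846), 71.56988525390625) 0.08051460149836483 [0.59065656 0.05842687 0.05785768]
plates 151 ((655.7646484375, 35.96427917480469), (56.76903533935547, 43.73661422729492), 77.94552612304688) 0.12783342690772936
housing 338 ((682.12841796875, 27.062740325927734), (56.646202087402344, 194.5967559814453), 71.78670501708984) 0.08337759289019038
labelplate 135 ((591.5187377929688, 55.488563537597656), (61.69319152832031, 5.941847801208496), 72.19422149658203) 0.08181257585150918 [0.58843835 0.04876894 0.05446346]
```

View pics/crop.png

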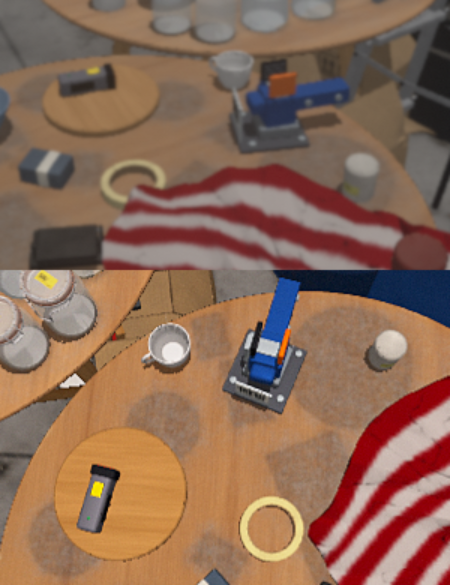

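The scene crop shows the scanner lying on the board at crop (88,80), hood on the right. The blue tongue on its mount is at (290,100), with the orange latch plate towards -y. The top view below agrees, with the scanner's hood pointing +x. Next I move above the scanner.

```bash
python3 -m pendant '[[1.66,-3.64,-1,0,0,1.07,1],[1.66,-3.64,-1,0,0,1.07,1],[1.66,-3.64,-1,0,0,1.07,1],[1.66,-3.64,-1,0,0,1.07,1],[1.66,-3.64,-1,0,0,1.07,1],[1.66,-3.64,-1,0,0,1.07,1],[1.66,-3.64,-1,0,0,1.07,1],[1.66,-3.64,-1,0,0,1.07,1],[1.66,-3.64,-1,0,0,1.07,1],[1.66,-3.64,-1,0,0,1.07,1]]'
python3 - <<'E'
from h import *
import math
s=env.state(); print(s['tool_pos'],s['tcp_rot'],s['qvel'].round(3))
cp=env.camera_params('wrist'); im,d=save('wrist','w1.png')
r=env.outline_of('wrist','scanner'); print([(x['conf'],x['bbox']) for x in r])
m=r[0]['mask']; p=pts('wrist',d,m,cp); t=p[(p[:,2]>.046)]
rect=cv2.minAreaRect((t[:,:2]*1000).astype(np.float32)); print(rect,t[:,2].mean(),t[:,2].max())
E
```

```text
clock: 2.95
tool_pos: [0.4083, 0.2915, 0.3046]
tcp_rot: [0.082, 0.997, 0.0, 0.0]
force: [1.0, 0.9, 0.1]
width: 0.0913
grasp_force: 0.0
[0.40834929 0.291457   0.30461986] [8.24574933e-02 9.96594531e-01 1.89506703e-04 2.59299146e-04] [-0.78   0.049  0.191 -0.001 -0.244 -0.959]
[(0.68, [317.6, 205.6, 48.0, 125.0])]
((409.660888671875, 293.49072265625), (39.53723907470703, 100.94092559814453), 80.46477508544922) 0.05234960068171629 0.0563658653443794
```

View pics/w1.png

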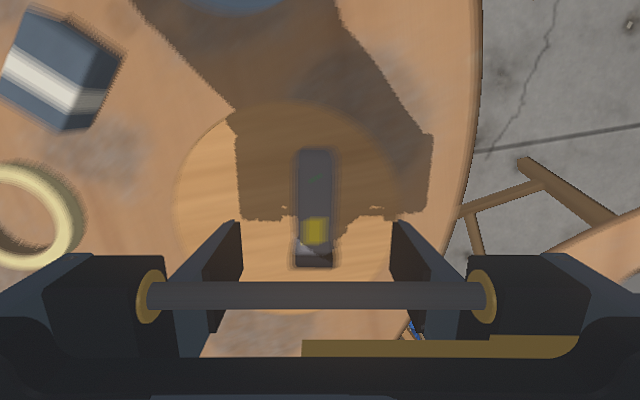

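The wrist view shows the scanner centred between the open fingers at (315,205), aligned with them and with the hood at the bottom. Descend and grip.

```bash
python3 -m pendant '[[0,0,0,0,0,0,1],[0,0,-2,0,0,0,1],[0,0,-3,0,0,0,1],[0,0,-2.2,0,0,0,1],[0,0,-1.4,0,0,0,1],[0,0,-0.6,0,0,0,1],[0,0,0,0,0,0,1],[0,0,0,0,0,0,0],[0,0,0,0,0,0,0],[0,0,0,0,0,0,0]]'
python3 -m pendant '[[0,0,0,0,0,0,0],[0,0,0,0,0,0,0],[0,0,1,0,0,0,0],[0,0,2,0,0,0,0],[0,0,2,0,0,0,0],[0,0,1,0,0,0,0],[1,-2,0,0,0,-0.5,0],[1,-3,0,0,0,-1,0],[1,-3,0,0,0,-1,0],[1,-2,0,0,0,-0.5,0]]'
```

```text
clock: 4.05
tool_pos: [0.4081, 0.2931, 0.2134]
tcp_rot: [0.083, 0.997, 0.0, 0.0]
force: [-0.2, -0.2, 0.4]
width: 0.0705
grasp_force: 0.0
clock: 5.05
tool_pos: [0.4479, 0.1914, 0.2729]
tcp_rot: [0.109, 0.994, -0.0, -0.0]
force: [-0.3, 0.9, 0.5]
width: 0.0004
grasp_force: 0.0
```

I lifted before the fingers had closed; they need about 0.9 s. Reopening, going back and looking again.

```bash
python3 -m pendant '[[-1,2,0,0,0,0.5,1],[-1,3,0,0,0,1,1],[-1,3,0,0,0,1,1],[-1,2,1,0,0,0.5,1],[0,0,2,0,0,0,1],[0,0,0,0,0,0,1],[0,0,0,0,0,0,1],[0,0,0,0,0,0,1],[0,0,0,0,0,0,1],[0,0,0,0,0,0,1]]'
python3 - <<'E'
from h import *
s=env.state(); print(s['tool_pos'],s['tcp_rot'],s['width'])
cp=env.camera_params('wrist'); im,d=save('wrist','w2.png')
r=env.outline_of('wrist','scanner'); print([(x['conf'],x['bbox']) for x in r])
m=r[0]['mask']; p=pts('wrist',d,m,cp); t=p[(p[:,2]>.046)]
rect=cv2.minAreaRect((t[:,:2]*1000).astype(np.float32)); print(rect,t[:,2].mean(),t[:,2].max())
E
```

```text
clock: 6.05
tool_pos: [0.4079, 0.2926, 0.3022]
tcp_rot: [0.083, 0.997, -0.0, -0.0]
force: [-1.2, 0.2, -0.7]
width: 0.0776
grasp_force: 0.0
[0.40788565 0.29258691 0.30220627] [ 8.31787633e-02  9.96534543e-01 -2.74457966e-04 -3.51059547e-04] 0.07757125926984589
[(0.65, [318.1, 206.9, 51.9, 127.5])]
((410.0675048828125, 292.9541931152344), (39.29464340209961, 101.53352355957031), 80.94468688964844) 0.05231220981997705 0.05653354568557389
```

View pics/w2.png

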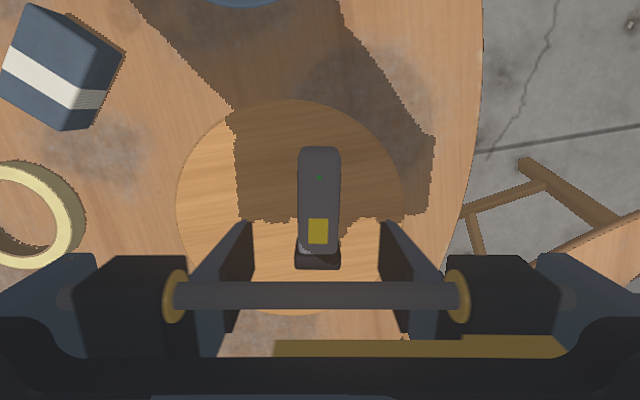

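The scanner hasn't moved: it is upright at (318,207) and centred. Grip again, this time with enough time to close.

```bash
python3 -m pendant '[[0.1,0,-2,0,0,0,0.9],[0,0,-3,0,0,0,0.9],[0,0,-2.5,0,0,0,0.7],[0,0,-1,0,0,0,0.6],[0,0,-0.5,0,0,0,0.5],[0,0,0,0,0,0,0],[0,0,0,0,0,0,0],[0,0,0,0,0,0,0],[0,0,0,0,0,0,0],[0,0,0,0,0,0,0]]'
```

```text
clock: 7.15
tool_pos: [0.4092, 0.2931, 0.2136]
tcp_rot: [0.083, 0.997, 0.0, 0.001]
force: [-1.2, -0.5, 7.9]
width: 0.0338
grasp_force: 30.0
```

```bash
python3 -m pendant '[[0,0,0,0,0,0,0],[0,0,0,0,0,0,0],[0,0,0,0,0,0,0],[0,0,0,0,0,0,0],[0,0,1,0,0,0,0],[0,0,1.5,0,0,0,0],[0,0,1.5,0,0,0,0],[0,0,1,0,0,0,0],[0,0,0,0,0,0,0],[0,0,0,0,0,0,0]]'
```

```text
clock: 8.15
tool_pos: [0.4088, 0.2929, 0.2629]
tcp_rot: [0.083, 0.997, 0.0, 0.0]
force: [-0.5, 0.4, -1.0]
width: 0.0338
grasp_force: 29.9
```

```bash
python3 - <<'E'
from h import *
A=[];rgb=[]
for c in('top','scene'):
    im,d=env.get_image(c); P=pts(c,d,np.ones(d.shape,bool)); A.append(P); rgb.append(im[d>0])
    s=P[((P>[.52,-.08,.005])&(P<[.76,.15,.012])).all(1)]
    print(c,'base',len(s),cv2.minAreaRect((s[:,:2]*1000).astype(np.float32)), s[:,2].mean())
    l=P[((P>[.54,-.05,.025])&(P<[.605,.12,.074])).all(1)]
    # plane fit on label front
    q=l
    for i in range(6):
        m=q.mean(0); n=np.linalg.svd(q-m)[2][2]; e=abs((q-m)@n); q=q[e<max(.0025,np.percentile(e,85) if i<4 else 0)]
    n=n*np.sign(n[0]); print(c,'label',len(l),len(q),n.round(3),np.degrees(np.arctan2(n[1],n[0])),m.round(4),'offset',m[:2]@n[:2])
    u=np.array([-n[1],n[0]])/np.hypot(*n[:2]); print('  span along u',np.percentile(q[:,:2]@u,[0,2,98,100]).round(4))
    tp=P[((P>[.55,-.05,.073])&(P<[.608,.12,.083])).all(1)]
    if len(tp)>5: print('  top edge',len(tp),cv2.minAreaRect((tp[:,:2]*1000).astype(np.float32)))
E
python3 -c "
import cv2
a=cv2.imread('pics/scene0.png')[160:245,310:430];cv2.imwrite('pics/c2.png',cv2.resize(a,None,fx=5,fy=5,interpolation=2))"
```

```text
top base 728 ((668.6148071289062, 53.09983825683594), (146.49497985839844, 156.7652587890625), 69.81135559082031) 0.007918604151529354
top label 125 125 [ 0.946 -0.324  0.007] -18.885516780907388 [0.5911 0.061  0.0519] offset 0.5395294853454627
  span along u [0.2177 0.2187 0.2796 0.2805]
  top edge 66 ((596.99658203125, 60.512779235839844), (59.302337646484375, 24.399545669555664), 85.32075500488281)
scene base 550 ((640.4613647460938, 37.25566101074219), (174.05032348632812, 137.75601196289062), 68.216796875) 0.008433612692765305
scene label 104 89 [ 0.948 -0.318  0.019] -18.53702415988375 [0.5892 0.0533 0.0497] offset 0.5416060076559656
  span along u [0.211  0.2114 0.2743 0.2764]
  top edge 41 ((592.2439575195312, 57.29625701904297), (27.741790771484375, 61.054569244384766), 3.570446729660034)
```

View pics/c2.png

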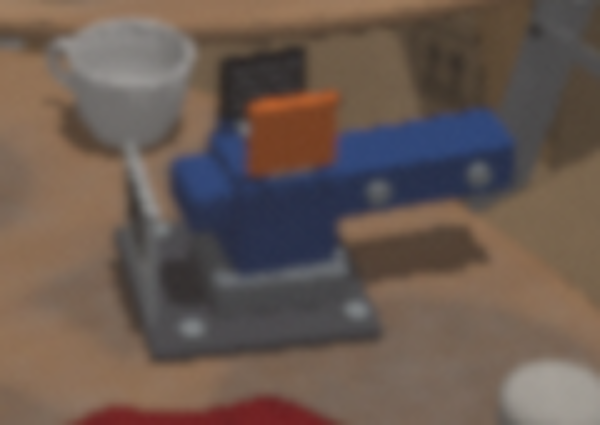

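The crop shows the plate at (145,190), the blue tongue, and the orange plate in front of the black one. The label plane fits give yaw about -18.5°, with the label at about (0.5905, 0.061). Go to the aim pose.

```bash
python3 -m pendant '[[0.7,-1.8,0,0,0,-1,0],[1,-2.6,-0.4,0,0,-1.2,0],[1,-2.7,-0.5,0,0,-1.2,0],[1,-2.7,-0.5,0,0,-1.2,0],[1,-2.7,-0.5,0,0,-1.2,0],[1,-2.7,-0.5,0,0,-1.2,0],[1,-2.4,-0.4,0,0,-1.1,0],[0.8,-2.1,-0.2,0,0,-0.9,0],[0,0,0,0,0,0,0],[0,0,0,0,0,0,0]]'
python3 - <<'E'
from h import *
s=env.state(); print(s['tool_pos'],s['tcp_rot'],s['width'])
b=[]
for c in('top','scene'):
    im,d=save(c,c+'3.png'); P=pts(c,d,np.ones(d.shape,bool)); b.append(im)
    r=env.outline_of(c,'scanner'); print([(x['conf'],x['bbox']) for x in r])
    l=P[((P>[.54,-.05,.03])&(P<[.605,.12,.074])).all(1)]
    m=l.mean(0); n=np.linalg.svd(l-m)[2][2]; n=n*np.sign(n[0]); print(c,len(l),n.round(3),np.degrees(np.arctan2(n[1],n[0])),m.round(4))
    if r:
        p=pts(c,d,r[0]['mask']);p=p[(p[:,2]>.03)&(p[:,2]<.085)]; print(p.min(0),p.max(0),cv2.minAreaRect((p[:,:2]*1000).astype(np.float32)))
a=cv2.resize(b[0][110:240,240:440],None,fx=3,fy=3);e=cv2.resize(b[1][150:280,240:440],None,fx=3,fy=3)
cv2.imwrite('pics/aim.png',cv2.resize(np.vstack([a,e]),(460,598))[:,:,::-1])
E
```

```text
clock: 9.25
tool_pos: [0.4837, 0.0957, 0.2322]
tcp_rot: [0.161, 0.987, -0.0, -0.001]
force: [0.0, -0.2, -1.5]
width: 0.0338
grasp_force: 29.9
[0.48371537 0.09569129 0.23219251] [ 1.61309753e-01  9.86903666e-01 -1.43262772e-04 -5.45387754e-04] 0.033793782334822504
[(0.25, [339.4, 162.1, 29.3, 23.3])]
top 7 [ 0.521 -0.005 -0.853] -0.51299341878883 [0.5997 0.0763 0.0675]
[0.63821354 0.01397085 0.03598859] [0.67243457 0.07867542 0.08498385] ((659.1133422851562, 44.567134857177734), (65.0822982788086, 29.32037353515625), 78.24658203125)
[(0.92, [295.6, 211.5, 42.5, 16.8])]
scene 89 [ 0.958 -0.286  0.01 ] -16.591422838219835 [0.5883 0.0491 0.052 ]
[0.43139445 0.06089777 0.03515759] [0.52921457 0.1276821  0.07327442] ((477.0489501953125, 84.01309204101562), (35.76335144042969, 104.18791198730469), 53.63998031616211)
```

View pics/aim.png

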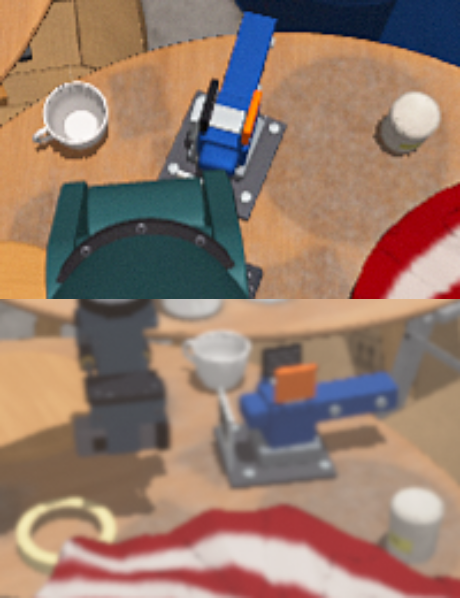

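The scanner (scene half, about (125,430)) points at the label plate from about 6 cm away. The pose matches the estimate, so hold it there.

```bash
Z='n'; python3 -m pendant '[[0,0,0,0,0,0,0],[0,0,0,0,0,0,0],[0,0,0,0,0,0,0],[0,0,0,0,0,0,0],[0,0,0,0,0,0,0],[0,0,0,0,0,0,0],[0,0,0,0,0,0,0],[0,0,0,0,0,0,0],[0,0,0,0,0,0,0],[0,0,0,0,0,0,0]]'
python3 -m pendant '[[0,0,0,0,0,0,0],[0,0,0,0,0,0,0],[0,0,0,0,0,0,0],[0,0,0,0,0,0,0],[0,0,0,0,0,0,0],[0,0,0,0,0,0,0],[0,0,0,0,0,0,0],[0,0,0,0,0,0,0],[-0.5,0.5,0.5,0,0,0,0],[-0.8,1.5,0.8,0,0,0,0]]'
```

```text
clock: 10.45
tool_pos: [0.4839, 0.0959, 0.2328]
tcp_rot: [0.161, 0.987, 0.0, 0.0]
force: [-0.2, -0.4, -1.4]
width: 0.0338
grasp_force: 29.9
clock: 11.45
tool_pos: [0.4706, 0.1157, 0.2458]
tcp_rot: [0.161, 0.987, -0.0, -0.0]
force: [0.3, -0.3, -1.1]
width: 0.0339
grasp_force: 29.9
```

```bash
python3 -m pendant '[[-0.6,1.9,0.2,0,0,0,0],[-0.8,2.5,0.2,0,0,0,0],[-0.8,2.5,0.1,0,0,0,0],[-0.8,2.5,0,0,0,0,0],[-0.8,2.5,0,0,0,0,0],[-0.6,1.9,0,0,0,0,0],[-0.3,1.1,-1,0,0,0,0],[0,0,-1.5,0,0,0,0],[0,0,-0.8,0,0,0,0],[0,0,0,0,0,0,0]]'
```

```text
clock: 12.45
tool_pos: [0.4234, 0.2644, 0.2165]
tcp_rot: [0.161, 0.987, -0.001, -0.001]
force: [-0.3, 0.3, -0.8]
width: 0.0336
grasp_force: 29.9
```

```bash
python3 -m pendant '[[0,0.1,-0.1,0,0,0,0],[0,0,-0.1,0,0,0,0],[0,0,-0.08,0,0,0,0],[0,0,0,0,0,0,0],[0,0,0,0,0,0,0],[0,0,0,0,0,0,0],[0,0,0,0,0,0,0.6],[0,0,0,0,0,0,0.6],[0,0,0,0,0,0,0.6],[0,0,0,0,0,0,0.6]]'
```

```text
clock: 13.45
tool_pos: [0.4239, 0.2659, 0.215]
tcp_rot: [0.161, 0.987, 0.0, 0.0]
force: [-1.3, -0.1, 0.9]
width: 0.0547
grasp_force: 0.0
```

```bash
python3 -m pendant '[[0,0,2,0,0,0,0.6],[0,0,4,0,0,0,0.7],[0,0,4,0,0,0,1],[2.6,-2.5,2.5,0,0,0.3,1],[3.2,-3,2,0,0,0.5,1],[3.2,-3,2,0,0,0.5,1],[3.2,-3,2,0,0,0.5,1],[3.2,-3,0,0,0,0.5,1],[3.2,-3,0,0,0,0.4,1],[3,-2.8,0,0,0,0.3,1]]'
python3 -m pendant '[[2,-1.8,0,0,0,0,1],[0,0,0,0,0,0,1],[0,0,0,0,0,0,1],[0,0,0,0,0,0,1],[0,0,0,0,0,0,1],[0,0,0,0,0,0,1],[0,0,0,0,0,0,1],[0,0,0,0,0,0,1],[0,0,0,0,0,0,1],[0,0,0,0,0,0,1]]'
python3 - <<'E'
from h import *
s=env.state(); print(s['tool_pos'],s['tcp_rot'],s['width'])
cp=env.camera_params('wrist'); im,d=save('wrist','w4.png')
P=pts('wrist',d,np.ones(d.shape,bool),cp); I=im[d>0].astype(int)
def rc(m,t): 
    q=P[m]; print(t,len(q),cv2.minAreaRect((q[:,:2]*1000).astype(np.float32)),q[:,2].mean())
box=lambda lo,hi:((P>lo)&(P<hi)).all(1)
z=box([.58,-.04,.118],[.74,.13,.14]); rc(z,'plates')
o=(I[:,0]>I[:,2]*2.2)&(I[:,0]>90)
rc(z&o,'orange'); rc(z&~o,'black')
rc(box([.54,-.08,.078],[.85,.15,.094])&(I[:,2]>I[:,0]*1.5),'blue')
rc(box([.5,-.08,.004],[.76,.15,.013])&(I.max(1)<130),'base')
im,d=save('top','top4.png'); r=env.outline_of('top','scanner'); print(r and [(x['conf'],x['bbox']) for x in r])
p=pts('top',d,r[0]['mask']); p=p[p[:,2]>.044]; print(cv2.minAreaRect((p[:,:2]*1000).astype(np.float32)),p[:,2].mean())
E
```

```text
clock: 14.45
tool_pos: [0.641, 0.0613, 0.4001]
tcp_rot: [0.135, 0.991, 0.0, 0.0]
force: [-0.2, 1.1, 0.3]
width: 0.0911
grasp_force: 0.0
clock: 15.45
tool_pos: [0.6599, 0.0449, 0.3999]
tcp_rot: [0.135, 0.991, -0.0, -0.0]
force: [-0.0, -0.5, -0.5]
width: 0.0912
grasp_force: 0.0
[0.65985271 0.04492045 0.3999373 ] [ 1.34973376e-01  9.90849226e-01 -1.61948774e-06 -3.46231466e-07] 0.09121023924376052
plates 1111 ((657.5530395507812, 36.69371032714844), (52.09876251220703, 45.2943229675293), 77.11189270019531) 0.12930530472198526
orange 460 ((652.6629028320312, 15.476880073547363), (7.835302352905273, 45.228450775146484), 77.06336975097656) 0.12993421870446412
black 651 ((657.6019287109375, 36.66518783569336), (52.073116302490234, 45.296485900878906), 77.23873901367188) 0.12886091081731507
blue 3758 ((685.68115234375, 28.016759872436523), (53.17314147949219, 158.8649139404297), 74.379150390625) 0.08143867264571412
base 3425 ((625.7365112304688, 53.650482177734375), (120.91809844970703, 170.22799682617188), 69.55987548828125) 0.008695540838284754
[(0.56, [230.8, 256.3, 19.5, 45.2])]
((404.9227600097656, 193.90771484375), (187.27809143066406, 101.69499969482422), 75.66761779785156) 0.11398227535952717
```

View pics/w4.png

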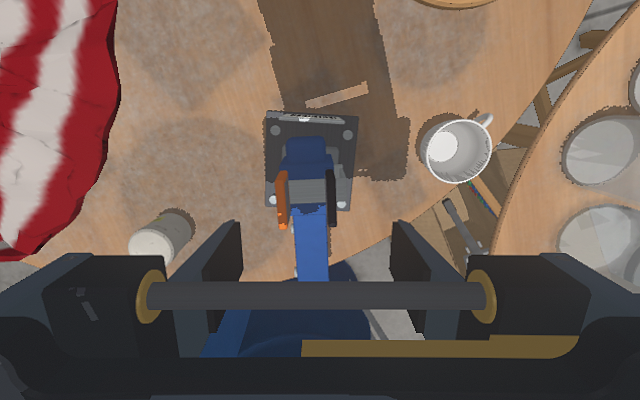

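The wrist view shows the orange plate at (282,200) and the black plate at (332,200), centred enough, with no obstacle beside them. I align by +2.6° and descend with the fingers open.

```bash
python3 -m pendant '[[-0.07,-0.09,-0.5,0,0,1.3,1],[0,0,-1.5,0,0,1.3,1],[0,0,-2,0,0,0,1],[0,0,-2,0,0,0,1],[0,0,-2,0,0,0,1],[0,0,-1.5,0,0,0,1],[0,0,-1.2,0,0,0,1],[0,0,-0.5,0,0,0,1],[0,0,0,0,0,0,1],[0,0,0,0,0,0,1]]'
python3 - <<'E'
from h import *
im,d=save('scene','s5.png'); P=pts('scene',d,np.ones(d.shape,bool))
im2,d2=save('top','t5.png');P2=pts('top',d2,np.ones(d2.shape,bool))
for c,P in (('scene',P),('top',P2)):
    p=P[((P>[.33,.17,.042])&(P<[.52,.36,.062])).all(1)]
    print(c,len(p),cv2.minAreaRect((p[:,:2]*1000).astype(np.float32)) if len(p) else '',p[:,2].mean())
a=cv2.resize(im[140:260,180:440],None,fx=2.2,fy=2.2);b=cv2.resize(im2[120:320,180:440],None,fx=1.7,fy=1.7);b=cv2.resize(b,(a.shape[1],300))
cv2.imwrite('pics/g5.png',np.vstack([a,b])[:,:,::-1])
E
```

```text
clock: 16.6
tool_pos: [0.6595, 0.044, 0.2885]
tcp_rot: [0.112, 0.994, 0.0, 0.0]
force: [0.4, 0.4, 0.3]
width: 0.0911
grasp_force: 0.0
scene 355 ((424.138916015625, 264.177734375), (47.43043899536133, 103.11066436767578), 68.5850830078125) 0.0508877363685357
top 592 ((424.2168273925781, 267.4424133300781), (35.29991149902344, 105.61736297607422), 75.11397552490234) 0.05127993219482766
```

View pics/g5.png

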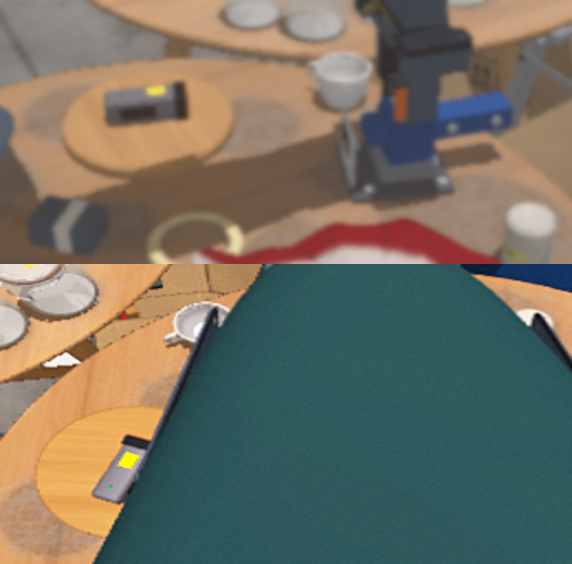

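The scanner lies flat in the middle of the board (scene crop (148,103)), and the fingers straddle the plates at (410,105). Close.

```bash
python3 -m pendant '[[0,0,0,0,0,0,0.3],[0,0,0,0,0,0,0],[0,0,0,0,0,0,0],[0,0,0,0,0,0,0],[0,0,0,0,0,0,0],[0,0,0,0,0,0,0],[0,0,0,0,0,0,0],[0,0,0,0,0,0,0],[0,0,0,0,0,0,0],[0,0,0,0,0,0,0]]'
python3 -m pendant '[[0,0,0,0,0,0,0],[0,0,0,0,0,0,0],[0,0,0,0,0,0,0],[0,0,0,0,0,0,0],[0,0,0,0,0,0,0],[0,0,0,0,0,0,0],[0,0,0.2,0,0,0,0],[0,0,0.2,0,0,0,0],[0,0,0.2,0,0,0,0],[0,0,0,0,0,0,0]]'
```

```text
clock: 17.7
tool_pos: [0.6592, 0.0441, 0.2879]
tcp_rot: [0.112, 0.994, 0.0, 0.0]
force: [0.3, 0.3, -0.1]
width: 0.0362
grasp_force: 30.0
clock: 18.7
tool_pos: [0.6592, 0.044, 0.2941]
tcp_rot: [0.112, 0.994, -0.0, 0.0]
force: [0.3, -0.3, -5.6]
width: 0.0364
grasp_force: 30.0
```

The latch is fully pulled (36 mm), and the arm carries exactly the tongue's weight. Lift the rest.

```bash
python3 -m pendant '[[0,0,0.6,0,0,0,0],[0,0,1,0,0,0,0],[0,0,1.2,0,0,0,0],[0,0,1.4,0,0,0,0],[0,0,1.5,0,0,0,0],[0,0,1.4,0,0,0,0],[0,0,1.2,0,0,0,0],[0,0,0.8,0,0,0,0],[0,0,0.4,0,0,0,0],[0,0,0,0,0,0,0]]'
python3 -m pendant '[[0,0,0,0,0,0,0],[0,0,0,0,0,0,0],[0,0,0,0,0,0,0],[0,0,0,0,0,0,0],[0,0,0,0,0,0,0],[0,0,0,0,0,0,0],[0,0,0,0,0,0,0],[0,0,0,0,0,0,0],[0,0,0,0,0,0,0],[0,0,0,0,0,0,0]]'
python3 - <<'E'
from h import *
im,d=save('scene','s6.png'); cv2.imwrite('pics/f6.png',cv2.resize(im[100:290,170:470],None,fx=2.2,fy=2.2)[:,:,::-1])
E
```

```text
clock: 19.7
tool_pos: [0.6592, 0.044, 0.3893]
tcp_rot: [0.112, 0.994, 0.0, 0.0]
force: [1.6, -0.1, -5.7]
width: 0.0364
grasp_force: 30.0
clock: 20.7
tool_pos: [0.6592, 0.044, 0.3889]
tcp_rot: [0.112, 0.994, -0.0, -0.0]
force: [-0.5, -0.6, -4.8]
width: 0.0365
grasp_force: 30.0
```

View pics/f6.png

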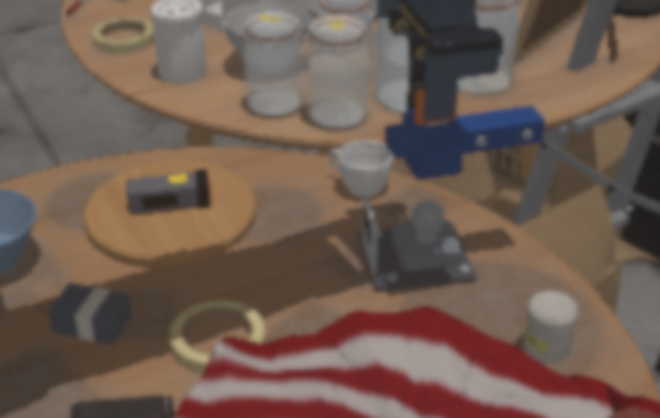

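The tongue hangs level at (460,140) above the freed ball at (428,220). The scanner is on the board, and the tin, cup and tape are where they were.

```bash
python3 -c "
from plant import env
print(env.finish_job())"
```

```text
the job is handed in; nothing more can be done
None
```

The job is handed in: I aimed the scanner at the label, held it there for over a second and laid it back flat mid-board, then unhitched the tongue, which the arm holds level about 10 cm up with the latch squeezed; the first scanner grip closed too late and was redone, and the tin, cup and tape were left alone.

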